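# Park the star wheel of the print-studio press

### The arm

A 6-joint arm with a two-finger parallel gripper is mounted at the origin on the work surface. World frame = base frame: x ahead of the robot, y to its left, z up, the work surface at z = 0. Lengths are in m, angles in rad, forces in N, time in s.
With the tool pointing down it reaches from about 0.225 to 0.875 m from the base axis. Payload 3.4 kg.
Tool frame: the origin (TCP) lies at the very end of the fingers, on their centre line; the grasp point (between the pads) lies 19 mm behind it (grip_depth is the distance from the TCP to the grasp point, in m); x points along the fingers, z is the direction in which the jaws open and shut, and the axes are right-handed (so a half turn about x gives the same grasp; the last joint's range is limited). The gripper opens to 85 mm and grips with 20 to 120 N. Pads are 22 mm wide; open, the fingers measure 114 mm over their backs; the gripper's body (76 mm by 85 mm) begins 54 mm behind the grasp point. The pads swing forward as they close: fully open they stand 13 mm farther back than shut.
Start: joints at [1.008, 0.276, 1.505, -0, 1.361, -0.121], TCP at [0.246, 0.52, 0.231] pointing down, gripper open.
Joint ranges: [-2.89, 2.89], [-0.75, 2.08], [0.22, 2.7], [-1.18, 4.32], [0.11, 2.71], [-2.7, 2.7]. Speed limits (rad/s): [2.57, 2.57, 3.14, 3.14, 3.14, 3.14].

### API

Orientations are given as a unit quaternion [w, x, y, z].
In Python, from rig import get_state, get_image, sign_off, grip_depth gives the robot as it stands. The module is installed in compiled form; this text tells all that it offers.
- The arm moves only by the tool arm_command, never from a script. Its argument "series" is a list of rows, each an object with "dp": the shift along the tool's x, y, z scaled (see below), a list of three; "angular": the turn, a rotation vector about the tool's x, y, z scaled (see below), a list of three; "gripper": the finger opening in mm, from 0 to 85.4. A call has exactly 8 rows; each row shifts and turns the pose as measured when the row begins, along the tool's axes as they then stand; what a row does not reach is not made up. The controller multiplies each number of a shift by 0.12 m and each number of a turn by 90 degrees. A row lasts 1/8 s, in which the tool goes at most 62.5 mm and 10.7 degrees, less where a joint would pass 70% of its speed; a pose out of reach is approached as far as the arm can. A call with a number of a shift or a turn outside -1 to 1 is refused whole. A call with a gripper value outside its range is refused whole. The fingers move at their own pace and stop on an object; "grip_force" is the grip in N (left out, the last holds). Time passes only in rows, so rows that do not move let the fingers close, or fill a call up. It gives the time, the measured TCP pose, the force and the opening at its end, in the units of the state.
- get_state(): the state, without advancing time (a new reading comes with each control period).
- get_image(name): name is "scene" or "top" or "wrist"; returns a dict with "image" (400x640x3 uint8, blue, green, red), "depth" (400x640 float32, m along the optical axis (not along the pixel's ray), 0 where there is no reading), "mtx" (3x3 intrinsics, pixels), "k1" (the pictures are not rectified: a ray, as slopes to the right and down, at radius r is drawn at 1 + k1 r^2 times it, then the intrinsics apply), "view" (4x4, takes a point from world to camera coordinates); the wrist camera has in their place "mount" (4x4, takes a point from camera to tool coordinates, whose origin is the TCP and whose axes are the tool frame's). Camera axes: x right, y up, looking along -z (the intrinsics and any distortion apply to the point x, -y, -z); pixel columns grow to the right and rows downward; lengths in m; the calibration is good to about 2 mm. A picture is of the moment at which its call begins: read the wrist's pose just before it.
- sign_off(): hands the job in, once; it reports no verdict.
The state is a dict: "clock": time; "qpos": joint angles; "qd": joint speeds; "effort": joint torques, N m; "position": TCP position; "ee_rot": TCP orientation; "contact_force": force on the tool from outside, world axes, zero at the start; "moment": the same for the moment, N m; "width": finger opening in m.
Only numpy, scipy, OpenCV 4.12 (cv2) and the standard library are available. Lean on these libraries where they do the work, as an engineer would, in place of code of your own. Each camera call takes 0.05 s, during which the arm holds its last target. There are 200 camera calls.

### The job

The hand press is parked with the red spoke of its star wheel pointing straight up. Turn the wheel, either way round, by pushing its spokes with the fingertips until the red spoke stands straight up, then let go and leave the wheel at rest; take care not to knock over, pick up or shift the ink jar, the seal stone and the tea cup standing round it.

Things in the scene. Friction and masses are not known exactly. Their poses are not given: they have to be found in the camera images.
- press: Green press fixed to the table. Origin on the table top straight below the star wheel's centre; +x level along the axle, out of the press through the wheel; z up; the wheel turns in the plane x = 0. The press fills x = -270 to -40 mm, y = +-190 mm (aluminium bed); the side plate by the wheel: x = -85 to -65 mm, y = +-50 mm, 217 mm high, with a black screw knob on top to 246 mm.
- hub (a point): Centre of the star wheel's hub (56 mm across, 30 mm thick), 165 mm above the table; axes as the press. The wheel has no rim: five straight round spokes 14 mm thick, 72 degrees apart, each ending in a 30 mm ball centred 130 mm from the hub centre. One spoke and its ball are red; the others are steel with black balls.
- red_knob (a point): Centre of the red ball at the end of the red spoke, 130 mm from the hub centre. The axes turn with the wheel; z points from the hub out along the red spoke, so it is up when the job is done.
- wheel (a joint): Angle of the star wheel in rad; 0 or any whole turn (6.283): red spoke straight up. It grows as the red spoke goes from up towards the press's -y side (right-handed about the press's +x). No end stops. Balanced, 0.9 kg; it stays where it is left: friction about 0.2 N m, so some 2 N at a ball turns it.
- ink_jar: Loose brown glass ink jar with a black cap, 52 mm across, 75 mm high, about 0.2 kg; origin at the centre of its underside, z up. To be left alone.
- seal: Loose grey-white marble seal stone, upright, 30 x 30 mm and 72 mm high, about 0.16 kg; origin at the centre of its underside, z up. To be left alone.
- tea_cup: Loose white tea cup, open on top, 74 mm across, 60 mm high, about 0.16 kg; origin at the centre of its underside, z up. To be left alone.

How it is judged:
At the end, for the whole second after the job is handed in: The red spoke points straight up within 0.1 rad (about 6 degrees), the wheel is at rest (below 0.03 rad/s), and jar, seal and cup stand upright (within 0.15 rad) within 15 mm of where they stood (angle between red_knob's own z axis and vertical below 0.1 rad and height (world z) of red_knob above 0.28 m and velocity of joint wheel between -0.03 and 0.03 rad/s and distance of each of ink_jar, seal, tea_cup from where it was at the start of the episode below 0.015 m and angle between each of ink_jar, seal, tea_cup's own z axis and vertical below 0.15 rad); the robot touches nothing.
It fails at once if the ink jar is lifted, shifted or tipped (distance of ink_jar from where it was at the start of the episode above 0.02 m or angle between ink_jar's own z axis and vertical above 0.35 rad).
It fails at once if the seal stone is lifted, shifted or tipped (distance of seal from where it was at the start of the episode above 0.02 m or angle between seal's own z axis and vertical above 0.35 rad).
It fails at once if the tea cup is lifted, shifted or tipped (distance of tea_cup from where it was at the start of the episode above 0.02 m or angle between tea_cup's own z axis and vertical above 0.35 rad).
It also fails if it takes over 58 s, if anything falls off the work surface, if the arm or the gripper's body presses on something with over 40 N, if the wrist force passes 120 N, or if a joint passes its speed limit or range.

## Working session

There is one attempt and no reset: what is moved stays moved. The work goes in short steps, Python scripts to look and compute and a tool call to move; the robot and the scene stay as the last step left them, time stands still between calls to the robot, and variables do not carry over. Pictures are saved under pics/ and viewed, about 8 in all and at most 12, crops included, and the job is handed in when it is done.

Besides the shell and the picture viewer there is one more tool, called after "Call:" in YAML: its name, and indented under it one key for each argument. arm_command: Moves the arm, as the interface text tells. Its arguments: {"type":"object","properties":{"series":{"type":"array","items":{"type":"object","properties":{"dp":{"type":"array","items":{"type":"number"}},"angular":{"type":"array","items":{"type":"number"}},"gripper":{"type":"number"}}}},"grip_force":{"type":"number"}},"required":["series"]}

```bash
mkdir -p pics; cat > h.py <<'E'
import numpy as np, cv2
from rig import get_state, get_image, sign_off, grip_depth
def world_pts(im):
    d=im["depth"];h,w=d.shape;v,u=np.mgrid[0:h,0:w].astype(float)
    return pix2w(im,u.ravel(),v.ravel(),d.ravel()).reshape(h,w,3)
def slopes(im,u,v):
    K=im["mtx"]; p=np.stack([(np.asarray(u)-K[0,2])/K[0,0],(np.asarray(v)-K[1,2])/K[1,1]],-1)
    q=p.copy()
    for _ in range(10): q=p/(1+im["k1"]*(q**2).sum(-1,keepdims=True))
    return q
def pix2w(im,u,v,d):
    q=slopes(im,u,v);d=np.asarray(d)
    c=np.stack([q[...,0]*d,-q[...,1]*d,-d,np.ones_like(d)],-1)
    return (c@np.linalg.inv(im["view"]).T)[...,:3]
E
python3 - <<'E'
from h import *
s=get_state();print(s)
for n in("scene","top"):
    im=get_image(n);cv2.imwrite(f"pics/{n}0.png",im["image"]);np.save(n+"_w.npy",world_pts(im));np.save(n+"_d.npy",im["depth"])
    print(n,np.linalg.inv(im["view"])[:3].round(3),im["mtx"][0,0],im["k1"])
E
```

```text
{'clock': 0.0, 'qpos': array([ 1.00802930e+00,  2.76607967e-01,  1.50615198e+00,  1.07056436e-05,
        1.36070643e+00, -1.21025361e-01]), 'qd': array([-9.60677744e-04, -1.47213076e-03,  1.52360555e-03, -1.59439544e-06,
       -2.00471758e-03, -9.43247539e-04]), 'effort': array([-1.12314126e-04, -4.16773868e+01, -2.45807683e+01,  6.87454735e-05,
        1.10008079e-02,  1.98621467e-05]), 'position': array([0.2455458 , 0.51933876, 0.23042481]), 'ee_rot': array([ 0.59679341, -0.37859391,  0.59799333,  0.37803207]), 'contact_force': array([-0.04525418,  0.17672179,  0.14271711]), 'moment': array([ 0.04120537,  0.00634703, -0.0617313 ]), 'width': 0.08533701075433436}
scene [[ 0.257 -0.67   0.696  1.219]
 [ 0.966  0.181 -0.182 -0.06 ]
 [-0.004  0.72   0.694  0.729]] 389.7131767655155 -0.06114231677558055
top [[ 0.026  0.983 -0.183  0.434]
 [-1.     0.023 -0.013  0.076]
 [-0.009  0.183  0.983  1.312]] 469.42329450895113 -0.021892239031356776
```

View pics/scene0.png

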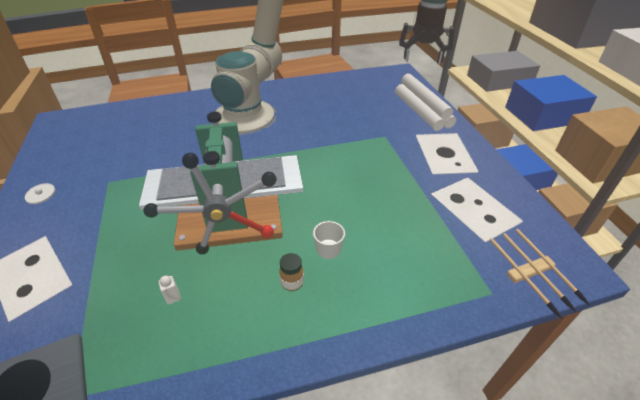

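View pics/top0.png

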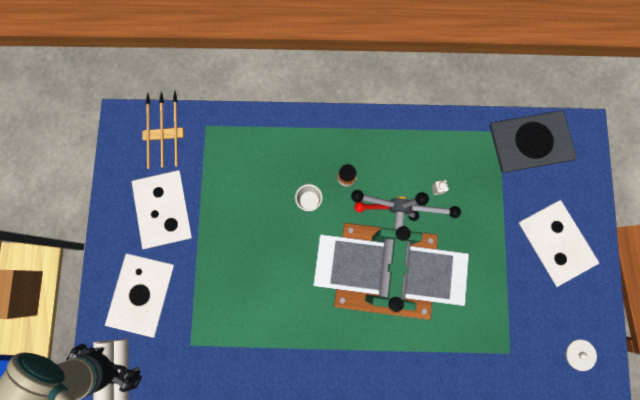

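Scene view: the wheel is on the far side of the press (axle roughly along world +x). The hub is at (217,211), the red ball at (268,232) low on the +y side, and black balls are at (268,180), (190,160), (150,210) and (203,248). The cup is at (329,240), jar at (291,272) and seal at (170,289). The top view agrees: cup (308,198), jar (347,175), seal (441,187), red ball (360,207). The task text says the red spoke is parked pointing up, but it isn't.

```bash
python3 - <<'E'
from h import *
S=np.load("scene_w.npy");T=np.load("top_w.npy")
def g(W,u,v,r=2):
    p=W[v-r:v+r+1,u-r:u+r+1].reshape(-1,3);return np.median(p,0).round(3)
print("scene")
for n,u,v in [("red",268,231),("b1",269,179),("b2",190,160),("b3",150,210),("b4",202,248),("hub",217,213),("cupin",329,240),("cuprimL",315,229),("cuprimR",343,229),("jar",291,262),("seal",168,283),("sidetop",212,157)]:
    print(n,g(S,u,v))
print("top")
for n,u,v in [("red",360,207),("bA",357,196),("bB",422,199),("bC",455,212),("bD",414,216),("hub",402,205),("screw",403,233),("screw2",396,304),("jar",347,173),("seal",441,186),("cup",308,198),("bed1",318,238),("bed2",466,250),("bed3",316,285),("bed4",464,303)]:
    print(n,g(T,u,v))
# object centroids by height from top cloud
for n,(u,v),zr in [("jar",(347,174),(.06,.085)),("seal",(441,186),(.06,.085)),("cup",(308,198),(.045,.07))]:
    w=T[v-22:v+22,u-22:u+22].reshape(-1,3);w=w[(w[:,2]>zr[0])&(w[:,2]<zr[1])]
    print(n,len(w),w.min(0).round(3),w.max(0).round(3),((w.min(0)+w.max(0))/2).round(3))
E
```

```text
scene
red [ 0.637 -0.016  0.087]
b1 [ 0.641 -0.001  0.237]
b2 [ 0.627 -0.137  0.302]
b3 [ 0.614 -0.24   0.188]
b4 [ 0.621 -0.166  0.056]
hub [ 0.64  -0.113  0.173]
cupin [0.63  0.128 0.005]
cuprimL [0.631 0.095 0.057]
cuprimR [0.645 0.155 0.054]
jar [0.724 0.016 0.074]
seal [ 0.703 -0.238  0.063]
sidetop [ 0.551 -0.103  0.246]
top
red [ 0.625 -0.018  0.09 ]
bA [0.627 0.    0.241]
bB [ 0.612 -0.136  0.304]
bC [ 0.602 -0.239  0.192]
bD [ 0.608 -0.165  0.061]
hub [ 0.616 -0.112  0.192]
screw [ 0.543 -0.104  0.246]
screw2 [ 0.385 -0.088  0.244]
jar [0.719 0.016 0.074]
seal [ 0.691 -0.238  0.067]
cup [0.66  0.122 0.004]
bed1 [ 0.545  0.091 -0.001]
bed2 [ 0.525 -0.321 -0.001]
bed3 [0.42  0.092 0.113]
bed4 [ 0.383 -0.306  0.003]
jar 236 [ 0.699 -0.008  0.061] [0.745 0.038 0.079] [0.722 0.015 0.07 ]
seal 59 [ 0.683 -0.253  0.06 ] [ 0.706 -0.231  0.072] [ 0.695 -0.242  0.066]
cup 156 [0.617 0.082 0.045] [0.688 0.153 0.064] [0.652 0.118 0.054]
```

```bash
cat >> h.py <<'E'
from scipy.optimize import least_squares
from scipy.spatial.transform import Rotation as R
CAM={"scene":np.array([1.219,-.06,.729]),"top":np.array([.434,.076,1.312])}
def rel(p):   # hub+press yaw from fit
    hx,hy,yaw=np.load("fit.npy")[:3];c,s=np.cos(yaw),np.sin(yaw);d=np.asarray(p)-[hx,hy,0]
    return np.array([c*d[0]+s*d[1],-s*d[0]+c*d[1],d[2]])
def tool():
    s=get_state();w,x,y,z=s["ee_rot"];r=R.from_quat([x,y,z,w]);return s,r
E
python3 - <<'E'
from h import *
sc=[[.637,-.016,.087],[.641,-.001,.237],[.627,-.137,.302],[.614,-.24,.188],[.621,-.166,.056]]
tp=[[.625,-.018,.09],[.627,0,.241],[.612,-.136,.304],[.602,-.239,.192],[.608,-.165,.061]]
def ctr(p,c):p=np.array(p);d=p-CAM[c];return p+.013*d/np.linalg.norm(d)
P=np.array([ctr(p,"scene") for p in sc]+[ctr(p,"top") for p in tp])
def f(q):
    hx,hy,yaw,th=q;k=np.array([0,1,2,3,4]*2);a=th+k*2*np.pi/5
    y=-.13*np.sin(a);return (np.c_[hx-np.sin(yaw)*y,hy+np.cos(yaw)*y,.165+.13*np.cos(a)]-P).ravel()
o=least_squares(f,[.61,-.11,-.1,-2.27]);np.save("fit.npy",o.x)
print(o.x,np.degrees(o.x[2:]),(o.fun.reshape(-1,3)*1000).round(0).tolist())
s,r=tool();print(r.as_matrix().round(3))
for n,p in[("jar",[.722,.015,.04]),("seal",[.695,-.242,.04]),("cup",[.652,.118,.03]),("tcp",s["position"])]:print(n,rel(p).round(3))
hx,hy,yaw=o.x[:3];Y=np.array([-np.sin(yaw),np.cos(yaw),0])
for t in [ [0.03,.46],]:
    w=np.array([hx,hy,0])+Y*t[0]+[0,0,t[1]];print("goal",w,"tool shift",r.inv().apply(w-s["position"])/.12)
E
```

```text
[ 0.61770211 -0.11324795 -0.10677496 -2.31476035] [  -6.11775443 -132.62599838] [[-0.0, -3.0, -0.0], [-1.0, -1.0, 0.0], [-2.0, -0.0, -2.0], [-1.0, 1.0, 0.0], [-0.0, 0.0, 0.0], [1.0, 1.0, -0.0], [0.0, 0.0, 1.0], [1.0, -0.0, 1.0], [0.0, 1.0, 0.0], [2.0, 0.0, -2.0]]
[[-0.001 -0.904  0.428]
 [-0.001  0.428  0.904]
 [-1.     0.    -0.002]]
jar [0.09  0.139 0.04 ]
seal [ 0.091 -0.12   0.04 ]
cup [0.009 0.234 0.03 ]
tcp [-0.437  0.589  0.231]
goal [ 0.62089927 -0.0834188   0.46      ] tool shift [-1.90801065 -4.97477999 -3.2068053 ]
```

Call:
arm_command:
  series:
    - {"dp": [-0.5, 0, 0], "angular": [-0.107, 0, 0], "gripper": 0}
    - {"dp": [-0.5, 0, 0], "angular": [-0.107, 0, 0], "gripper": 0}
    - {"dp": [-0.5, 0, 0], "angular": [0, 0, 0], "gripper": 0}
    - {"dp": [-0.5, 0, 0], "angular": [0, 0, 0], "gripper": 0}
    - {"dp": [0, -0.3, -0.39], "angular": [0, 0, 0], "gripper": 0}
    - {"dp": [0, -0.3, -0.39], "angular": [0, 0, 0], "gripper": 0}
    - {"dp": [0, -0.3, -0.39], "angular": [0, 0, 0], "gripper": 0}
    - {"dp": [0, -0.3, -0.39], "angular": [0, 0, 0], "gripper": 0}
  grip_force: 40

```text
clock: 1.1
position: [0.3738, 0.3185, 0.4736]
ee_rot: [0.518, -0.48, 0.524, 0.477]
contact_force: [1.2, 0.4, 1.2]
width: -0.0001
```

```bash
cat > st.py <<'E'
from h import *
s,r=tool();print("t",s["clock"],"press",rel(s["position"]).round(3),"w",s["width"],"F",s["contact_force"].round(1))
c=np.load("fit.npy")[2];print((R.from_euler("z",-c)*r).as_matrix().round(3).tolist())
E
python3 st.py
```

```text
t 1.1 press [-0.288  0.403  0.474] w -0.0001235025486711052 F [1.2 0.4 1.2]
[[-0.003, -1.0, -0.022], [-0.009, -0.022, 1.0], [-1.0, 0.004, -0.009]]
```

Call:
arm_command:
  series:
    - {"dp": [0, -0.31, -0.39], "angular": [0, 0, 0], "gripper": 0}
    - {"dp": [0, -0.31, -0.39], "angular": [0, 0, 0], "gripper": 0}
    - {"dp": [0, -0.31, -0.39], "angular": [0, 0, 0], "gripper": 0}
    - {"dp": [0, -0.31, -0.39], "angular": [0, 0, 0], "gripper": 0}
    - {"dp": [0, -0.31, -0.39], "angular": [0, 0, 0], "gripper": 0}
    - {"dp": [0, -0.31, -0.39], "angular": [0, 0, 0], "gripper": 0}
    - {"dp": [0, -0.31, -0.39], "angular": [0, 0, 0], "gripper": 0}
    - {"dp": [0, -0.31, -0.39], "angular": [0, 0, 0], "gripper": 0}

```text
clock: 2.1
position: [0.6445, -0.0938, 0.4726]
ee_rot: [0.517, -0.478, 0.524, 0.479]
contact_force: [1.4, 0.6, 0.5]
width: -0.0002
```

```bash
python3 st.py
```

```text
t 2.1 press [0.025 0.022 0.473] w -0.0001541241910533597 F [1.4 0.6 0.5]
[[-0.007, -1.0, -0.022], [-0.007, -0.022, 1.0], [-1.0, 0.007, -0.007]]
```

Call:
arm_command:
  series:
    - {"dp": [0, 0.18, 0.1], "angular": [0, 0, 0], "gripper": 0}
    - {"dp": [0, 0, 0], "angular": [0, 0, 0], "gripper": 0}
    - {"dp": [0.3, 0, 0], "angular": [0, 0, 0], "gripper": 0}
    - {"dp": [0.3, 0, 0], "angular": [0, 0, 0], "gripper": 0}
    - {"dp": [0.3, 0, 0], "angular": [0, 0, 0], "gripper": 0}
    - {"dp": [0.3, 0, 0], "angular": [0, 0, 0], "gripper": 0}
    - {"dp": [0.3, 0, 0], "angular": [0, 0, 0], "gripper": 0}
    - {"dp": [0.2, 0, 0], "angular": [0, 0, 0], "gripper": 0}

```text
clock: 3.1
position: [0.6262, -0.0866, 0.2554]
ee_rot: [0.517, -0.476, 0.527, 0.478]
contact_force: [0.4, -0.4, -1.0]
width: -0.0002
```

```bash
python3 st.py; python3 - <<'E'
from h import *
im=get_image("scene");cv2.imwrite("pics/s1.png",cv2.resize(im["image"][100:300,90:390],None,fx=2.5,fy=2.5))
E
```

```text
t 3.1 press [0.006 0.027 0.255] w -0.00020293026827166005 F [ 0.4 -0.4 -1. ]
[[-0.011, -1.0, -0.018], [-0.009, -0.018, 1.0], [-1.0, 0.011, -0.009]]
```

View pics/s1.png

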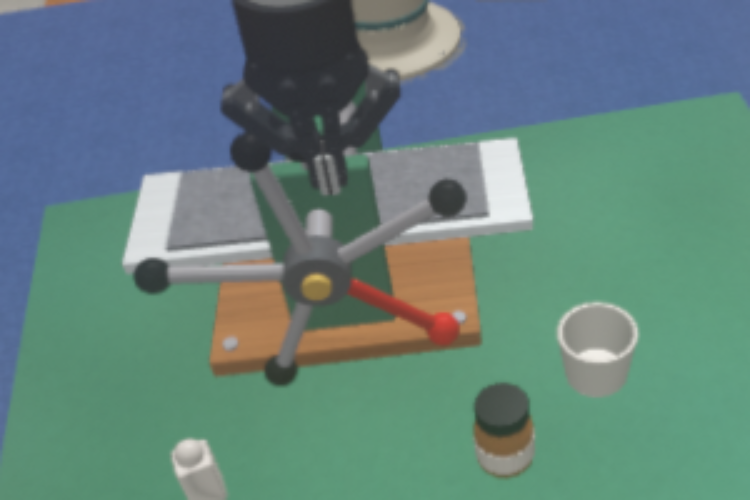

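The camera shows the tip hanging between the top-left black spoke (ball at 250,150) and the right one (447,197). The jaw knuckles stick out sideways near the top-left ball, so I'll raise the tip a little before sweeping along the arc.

Call:
arm_command:
  series:
    - {"dp": [-0.1, 0, 0], "angular": [0, 0, 0], "gripper": 0}
    - {"dp": [0, 0, -0.23], "angular": [0, 0, 0], "gripper": 0}
    - {"dp": [0.03, 0, -0.14], "angular": [0, 0, 0], "gripper": 0}
    - {"dp": [0.045, 0, -0.15], "angular": [0, 0, 0], "gripper": 0}
    - {"dp": [0.055, 0, -0.1], "angular": [0, 0, 0], "gripper": 0}
    - {"dp": [0.065, 0, -0.1], "angular": [0, 0, 0], "gripper": 0}
    - {"dp": [0.083, 0, -0.083], "angular": [0, 0, 0], "gripper": 0}
    - {"dp": [0.08, 0, -0.07], "angular": [0, 0, 0], "gripper": 0}

```text
clock: 4.15
position: [0.6169, -0.1916, 0.2261]
ee_rot: [0.518, -0.476, 0.524, 0.48]
contact_force: [0.2, 3.5, 1.1]
width: -0.0001
```

```bash
python3 st.py; python3 - <<'E'
from h import *
im=get_image("scene");cv2.imwrite("pics/s2.png",cv2.resize(im["image"][100:300,90:390],None,fx=2.5,fy=2.5))
E
```

```text
t 4.15 press [ 0.008 -0.078  0.226] w -0.00012973421450780318 F [0.2 3.5 1.1]
[[-0.01, -1.0, -0.021], [-0.004, -0.021, 1.0], [-1.0, 0.01, -0.003]]
```

View pics/s2.png

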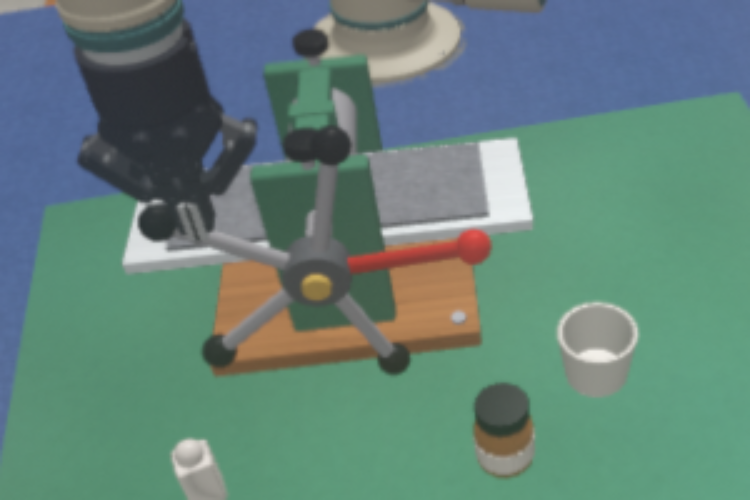

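The first stroke worked: the red ball is now at crop (473,246) and the pushed spoke is at upper left, with the finger tip against it next to its ball (160,220). Next I'll measure the wheel angle.

```bash
cat > ang.py <<'E'
from h import *
for n in("scene","top"):
    im=get_image(n);W=world_pts(im);b,g,r=[im["image"][...,i].astype(int) for i in range(3)]
    m=(r>110)&(g<60)&(b<70)&(W[...,2]>.05)
    Pw=W[m];Q=np.array([rel(p) for p in Pw]);rho=np.hypot(Q[:,1],Q[:,2]-.165)
    k=(np.abs(Q[:,0])<.03)&(rho<.15)&(rho>.1)
    p=np.median(Pw[k],0);d=p-CAM[n];q=rel(p+.012*d/np.linalg.norm(d))
    print(n,k.sum(),q.round(3),"theta deg",np.degrees(np.arctan2(-q[1],q[2]-.165)).round(1))
E
python3 ang.py
```

```text
scene 0 [nan nan nan] theta deg nan
top 134 [-0.001  0.127  0.172] theta deg -86.7
  return _methods._mean(a, axis=axis, dtype=dtype,
  ret = um.true_divide(
```

Call:
arm_command:
  series:
    - {"dp": [0.07, 0.02, -0.035], "angular": [0, 0, 0], "gripper": 0}
    - {"dp": [0.07, 0, -0.035], "angular": [0, 0, 0], "gripper": 0}
    - {"dp": [0.07, 0, -0.03], "angular": [0, 0, 0], "gripper": 0}
    - {"dp": [-0.3, 0, 0], "angular": [0, 0, 0], "gripper": 0}
    - {"dp": [-0.3, 0, 0], "angular": [0, 0, 0], "gripper": 0}
    - {"dp": [-0.35, 0, 0], "angular": [0, 0, 0], "gripper": 0}
    - {"dp": [-0.35, 0, 0], "angular": [0, 0, 0], "gripper": 0}
    - {"dp": [-0.2, 0, 0], "angular": [0, 0, 0], "gripper": 0}

```text
clock: 5.3
position: [0.6132, -0.2053, 0.3771]
ee_rot: [0.514, -0.473, 0.528, 0.482]
contact_force: [-1.0, 0.3, -1.1]
width: 0.0002
```

```bash
sed -i 's/m=(r>110).*/m=(r>90)\&(g<.5*r)\&(b<.5*r)\&(W[...,2]>.05)/' ang.py; python3 st.py; python3 ang.py
```

```text
t 5.3 press [ 0.005 -0.092  0.377] w 0.00016132090572103765 F [-1.   0.3 -1.1]
[[-0.022, -1.0, -0.021], [-0.006, -0.02, 1.0], [-1.0, 0.022, -0.005]]
scene 185 [-0.003  0.118  0.207] theta deg -70.4
top 150 [-0.     0.119  0.204] theta deg -71.8
```

Call:
arm_command:
  series:
    - {"dp": [0, 0, 0.37], "angular": [0, 0, 0], "gripper": 0}
    - {"dp": [0, 0, 0.37], "angular": [0, 0, 0], "gripper": 0}
    - {"dp": [0, 0, 0.37], "angular": [0, 0, 0], "gripper": 0}
    - {"dp": [0, 0, 0], "angular": [0, 0.012, 0], "gripper": 0}
    - {"dp": [0.28, 0, 0], "angular": [0, 0, 0], "gripper": 0}
    - {"dp": [0.28, 0, 0], "angular": [0, 0, 0], "gripper": 0}
    - {"dp": [0.28, 0, 0], "angular": [0, 0, 0], "gripper": 0}
    - {"dp": [0, 0, 0], "angular": [0, 0, 0], "gripper": 0}

```text
clock: 6.4
position: [0.618, -0.0765, 0.2579]
ee_rot: [0.504, -0.474, 0.539, 0.48]
contact_force: [0.2, -0.5, 0.4]
width: 0.0
```

```bash
python3 st.py; python3 ang.py
```

```text
t 6.4 press [-0.004  0.037  0.258] w 7.104326259940822e-06 F [ 0.2 -0.5  0.4]
[[-0.039, -0.999, -0.018], [-0.031, -0.017, 0.999], [-0.999, 0.039, -0.03]]
scene 187 [-0.003  0.119  0.207] theta deg -70.4
top 150 [-0.     0.119  0.204] theta deg -72.1
```

Call:
arm_command:
  series:
    - {"dp": [-0.08, -0.05, 0], "angular": [0, -0.02, -0.025], "gripper": 0}
    - {"dp": [0, 0, -0.22], "angular": [0, 0, 0], "gripper": 0}
    - {"dp": [0.03, 0, -0.15], "angular": [0, 0, 0], "gripper": 0}
    - {"dp": [0.03, 0, -0.16], "angular": [0, 0, 0], "gripper": 0}
    - {"dp": [0.04, 0, -0.09], "angular": [0, 0, 0], "gripper": 0}
    - {"dp": [0.05, 0, -0.09], "angular": [0, 0, 0], "gripper": 0}
    - {"dp": [0.05, 0, -0.065], "angular": [0, 0, 0], "gripper": 0}
    - {"dp": [0.05, 0, -0.065], "angular": [0, 0, 0], "gripper": 0}

```text
clock: 7.5
position: [0.6224, -0.1804, 0.2478]
ee_rot: [0.53, -0.483, 0.513, 0.472]
contact_force: [-0.4, 1.0, 0.8]
width: -0.0001
```

```bash
python3 st.py; python3 ang.py
```

```text
t 7.5 press [ 0.012 -0.066  0.248] w -0.00012148901577409954 F [-0.4  1.   0.8]
[[0.026, -0.999, -0.019], [0.007, -0.019, 1.0], [-1.0, -0.026, 0.007]]
scene 215 [-0.002  0.055  0.28 ] theta deg -25.5
top 136 [-0.001  0.055  0.28 ] theta deg -25.5
```

Call:
arm_command:
  series:
    - {"dp": [0.08, 0.04, -0.04], "angular": [0, 0, 0], "gripper": 0}
    - {"dp": [0.08, 0.03, -0.04], "angular": [0, 0, 0], "gripper": 0}
    - {"dp": [0.06, 0, -0.035], "angular": [0, 0, 0], "gripper": 0}
    - {"dp": [0.05, 0, -0.03], "angular": [0, 0, 0], "gripper": 0}
    - {"dp": [0.04, 0, -0.03], "angular": [0, 0, 0], "gripper": 0}
    - {"dp": [0, 0, 0], "angular": [0, 0, 0], "gripper": 0}
    - {"dp": [0, 0, 0], "angular": [0, 0, 0], "gripper": 0}
    - {"dp": [0, 0, 0], "angular": [0, 0, 0], "gripper": 0}

```text
clock: 8.6
position: [0.6131, -0.2028, 0.2076]
ee_rot: [0.529, -0.484, 0.514, 0.472]
contact_force: [0.9, 0.3, 1.9]
width: 0.0001
```

```bash
python3 st.py; python3 ang.py
```

```text
t 8.6 press [ 0.005 -0.09   0.208] w 6.937012278738164e-05 F [0.9 0.3 1.9]
[[0.027, -0.999, -0.019], [0.005, -0.019, 1.0], [-1.0, -0.027, 0.005]]
scene 239 [-0.003  0.004  0.292] theta deg -1.9
top 134 [-0.     0.005  0.292] theta deg -2.3
```

Call:
arm_command:
  series:
    - {"dp": [0.03, 0, -0.01], "angular": [0, 0, 0], "gripper": 0}
    - {"dp": [0, 0, 0], "angular": [0, 0, 0], "gripper": 0}
    - {"dp": [-0.1, 0, 0], "angular": [0, 0, 0], "gripper": 0}
    - {"dp": [-0.3, 0, 0], "angular": [0, 0, 0], "gripper": 0}
    - {"dp": [-0.4, 0, 0], "angular": [0, 0, 0], "gripper": 0}
    - {"dp": [-0.4, 0, 0], "angular": [0, 0, 0], "gripper": 0}
    - {"dp": [-0.4, 0, 0], "angular": [0, 0, 0], "gripper": 0}
    - {"dp": [0, 0, 0], "angular": [0, 0, 0], "gripper": 0}

```text
clock: 9.7
position: [0.6065, -0.2044, 0.404]
ee_rot: [0.529, -0.483, 0.514, 0.472]
contact_force: [-0.1, -0.1, -0.3]
width: 0.0
```

```bash
python3 st.py; python3 ang.py; python3 - <<'E'
from h import *
T=world_pts(get_image("top"))
for n,(u,v),zr in [("jar",(347,174),(.06,.085)),("seal",(441,186),(.06,.085)),("cup",(308,198),(.045,.07))]:
    w=T[v-22:v+22,u-22:u+22].reshape(-1,3);w=w[(w[:,2]>zr[0])&(w[:,2]<zr[1])]
    print(n,len(w),((w.min(0)+w.max(0))/2).round(3))
im=get_image("scene");cv2.imwrite("pics/s3.png",cv2.resize(im["image"][80:310,90:390],None,fx=2.5,fy=2.5))
E
```

```text
t 9.7 press [-0.001 -0.092  0.404] w 1.4299483674063427e-05 F [-0.1 -0.1 -0.3]
[[0.026, -0.999, -0.019], [0.004, -0.019, 1.0], [-1.0, -0.026, 0.004]]
scene 232 [-0.002 -0.     0.293] theta deg 0.2
top 134 [-0.     0.001  0.292] theta deg -0.3
jar 236 [0.722 0.015 0.069]
seal 60 [ 0.695 -0.242  0.068]
cup 166 [0.653 0.118 0.054]
```

View pics/s3.png

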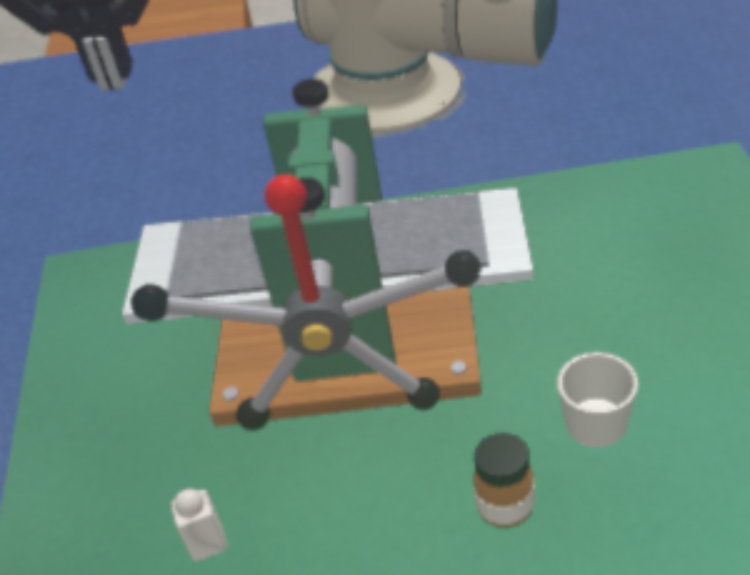

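The red ball is on top at crop (285,193), the gripper is clear at upper left, and the jar, seal and cup are all upright and unmoved.

```bash
python3 -c "
from rig import sign_off;print(sign_off())"
```

```text
the job is handed in; nothing more can be done
None
```

The red spoke now stands straight up, and I've handed the job in; the rig gives no verdict. The task said the wheel was parked with the red spoke up, but I found it at about -133°, pointing low on the press's +y side. I turned it the positive way in two strokes, pushing black spokes with the closed fingertips, and added a 2° nudge at the end of the second.

Last checks, at 9.7 s on the clock:
- **Wheel:** the angle reads +0.2° in one camera and -0.3° in the other, with the red ball 0.292–0.293 m above the table. I took no separate speed reading; two camera readings taken after letting go agree.
- **Jar, seal and cup:** in the top camera, all three are within about 1 mm (horizontally) of where they started, and they look upright in the final picture.
- **Arm:** the gripper is about 0.1 m above the wheel and clear of it, with contact force near zero.

No check failed. During the pushes the two cameras differed by up to 1.7° on the angle.

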